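# Set the optical filter wheel to the third cell and ease its cover shut

### The job

The bench filter unit stands open. Turn its six-cell wheel click by click until the third cell, counting the cell at the tab as the first and going clockwise as seen from above, rests in its click at the pointer, and let go of the wheel. Then bring the spring-loaded cover fully down over the wheel, easing it down by hand until it rests so that it does not slam, and leave the other things standing where they are.

Things in the scene. Friction and masses are not known exactly. Their poses are not given: they have to be found in the camera images.
- filter_unit: White bench unit fixed to the worktop. Origin on the worktop below the wheel's axis; at yaw 0 its x points away from the robot; z up. Housing x -92 to +80 mm, y -80 to +145 mm, deck 47 mm high. Hinge tower 138 x 48 mm, at most 121 mm high, at y = +120 mm. Two 12 mm bumper posts, 102 mm high, at x = -73 and +63 mm, y = -68 mm.
- filter_wheel (a joint): Wheel angle (rad) about its upright axis, growing anticlockwise from above, endless. 0: tab (first cell) at the pointer; 2.094 (or 6.283 more or less): third cell there. A sprung ball makes a click at each multiple of 1.047; leaving one takes about 0.1 N m, most at its beginning; past half way the next draws the wheel in. Starts 2 to 4 clicks off; may slip into its click at first.
- wheel_grip (a point): Middle of the black grip bar on the wheel's hub, on the axis, 85.5 mm above the worktop. Bar 12 mm thick, 50 mm long (along the line from axis to tab), z 71.5 to 97.5 mm. Axes: x to the tab, z up. Under it a hub 40 mm wide (top 73.5 mm) and the aluminium disc, 110 mm wide, top 61 mm. Only the raised cover and its tower, 96 mm from the axis on the unit's +y side, stand near.
- wheel_tab (a point): Top of the flat tab on the wheel's rim, the only one, 12 mm wide, sticking out to 71 mm from the axis, beside the first cell (57 mm above the worktop). Axes as wheel_grip.
- third_cell (a point): Centre of the third cell (60 mm above the worktop), 38 mm from the axis; the six cells are round windows 25 mm wide, all alike, 60 degrees apart. Axes as wheel_grip.
- pointer_cell (a point): Fixed point of the unit at the pointer where the centre of the chosen cell belongs: 38 mm from the wheel's axis on the unit's -x side, 60 mm above the worktop. Axes of the unit. The pointer is a dark bar on the deck, 17 mm long, 4 mm wide, 74 to 91 mm from the axis, top 58 mm high.
- cover (a joint): Angle (rad) of the grey flap cover about its level hinge along the unit's x: 0 level over the wheel (fully down), 1.75 fully open, leaning a little away from the wheel. Starts open. An over-centre spring holds it open above about 1.4 and drives it down below that; with its weight up to about 2 N at the bar. Let go, it slams.
- cover_hinge (a point): Middle of the cover's hinge line, fixed on the unit at y = +120 mm, 105 mm above the worktop. Axes of the unit.
- cover_bar (a point): Middle of the cover's round steel handle bar, 8 mm thick, 70 mm long, parallel to the hinge, 232 mm from it, on two rods 42 mm beyond the edge of the cover plate (160 mm wide, 4 mm thick), open between. Cover at 0: y = -112 mm in the unit, 105 mm above the worktop, nothing beneath. At 1.75: y = +161 mm, 333 mm up. Axes of the cover: x along the bar.
- petri_stack: Bystander: two stacked tan petri dishes, 82 mm wide, 22 mm high, origin at the underside. To be left alone.
- bottle_amber: Bystander: amber laboratory bottle with black cap, 58 mm wide, 115 mm high, behind the unit, origin at the underside. To be left alone.
- tip_box: Bystander: blue box of pipette tips, 86 x 122 x 55 mm, left of the lidded white instrument, origin at the underside. To be left alone.

How it is judged:
By the outcome, as a careful person would: the job done as asked, in the order asked, and still so for the second after the job is handed in, with the robot touching nothing.
It also fails if it takes over 72 s, if anything falls off the work surface, if the arm or the gripper's body presses on something with over 40 N, if the wrist force passes 120 N, or if a joint passes its speed limit or range.

### The arm

A 6-joint arm with a two-finger parallel gripper is mounted at the origin on a cart in front of the work surface, level with it; the furniture and walls round the work are solid. World frame = base frame: x ahead of the robot, y to its left, z up, the work surface at z = 0. Lengths are in m, angles in rad, forces in N, time in s.
With the tool pointing down it reaches from about 0.275 to 0.975 m from the base axis. Payload 8.4 kg.
Tool frame: the origin (TCP) lies midway between the tips of the shut fingers; the grasp point (between the pads) lies 19 mm behind it; z points along the fingers, y is the direction in which the jaws open and shut (so a half turn about z gives the same grasp; the last joint's range is limited). The gripper opens to 92 mm and grips with 3 to 60 N. Pads are 20 mm wide; open, the fingers measure 128 mm over their backs; the gripper's body (75 mm by 189 mm) begins 69 mm behind the grasp point.
Start: joints at [-1.312, 0.353, 1.633, -0, 1.155, -0.002], TCP at [0.161, -0.604, 0.215] pointing down, gripper open.
Joint ranges: [-2.63, 2.63], [-0.92, 2.1], [0.06, 2.66], [-1.3, 4.44], [0, 2.69], [-3.02, 3.02]. Speed limits (rad/s): [2.22, 2.22, 2.79, 3.14, 3.14, 3.14].

### API

Orientations are given as a unit quaternion [w, x, y, z].
In Python, from station import env gives the robot as it stands. The module is installed in compiled form; this text tells all that it offers. Calls block until the motion is done:
- env.move_ptp(position, orientation): joint-space move of the TCP to a pose.
- env.movel(position, speed=0.15, rot=None, contact_N=None): straight line of the TCP; rot=None keeps the orientation; speed is the mean speed in m/s. With contact_N (N) it stops when the force on the tool has changed by that much, and returns True; else False.
- env.move_j(angles): joint-space move.
- env.command_gripper(opening, strength=None): finger opening in m; strength is the grip in N (None keeps the last); returns when the fingers have stopped.
- env.pause(seconds).
- env.ik(position, orientation): joint angles nearest the present ones, or None.
- env.read_state(): the state.
- env.get_image(name): name is "scene" or "top" or "wrist"; returns a dict with "frame" (384x512x3 uint8, red, green, blue), "intrinsics" (3x3 intrinsics, pixels), "eye" and "rotation" of the camera in the world; the wrist camera has in their place "mount" (4x4, takes a point from camera to tool coordinates, whose origin is the TCP and whose axes are the flange's). Camera axes: x right, y up, looking along -z (the intrinsics and any distortion apply to the point x, -y, -z); pixel columns grow to the right and rows downward; lengths in m; the calibration is good to about 2 mm. A picture is of the moment at which its call begins: read the wrist's pose just before it. There is no depth.
A pose or a line that the arm cannot do raises env.MotionError and nothing moves.
- env.job_done(): hands the job in, once; it reports no verdict.
The state is a dict: "t": time; "q": joint angles; "joint_vel": joint speeds; "joint_torque": joint torques, N m; "tool_pos": TCP position; "ee_rot": TCP orientation; "force": force on the tool from outside, world axes, zero at the start; "ft_torque": the same for the moment, N m; "gripper_width": finger opening in m.
Only numpy, scipy, OpenCV 4.12 (cv2) and the standard library are available. Lean on these libraries where they do the work, as an engineer would, in place of code of your own. Each camera call takes 0.05 s, during which the arm holds its last target. There are 200 camera calls.

## Working session

There is one attempt and no reset: what is moved stays moved. The work goes in short steps, each a Python script; the robot and the scene stay as the last script left them, time stands still between calls to the robot, and variables do not carry over. Pictures are saved under pics/ and viewed, about 8 in all and at most 12, crops included, and the job is handed in when it is done.

```bash
mkdir -p pics; ls
python3 - <<'E'
from station import env
import cv2,numpy as np
for n in("scene","top"):
    d=env.get_image(n); cv2.imwrite(f"pics/{n}0.png",d["frame"][:,:,::-1]); print(n,d["intrinsics"],d["eye"],d["rotation"],[k for k in d])
s=env.read_state();print(s["t"],s["tool_pos"],s["ee_rot"],s["gripper_width"])
a=cv2.imread("pics/scene0.png");b=cv2.imread("pics/top0.png")
E
```

```text
pics
scene [[484.46227406   0.         258.90436391]
 [  0.         484.46227406 193.43246898]
 [  0.           0.           1.        ]] [-0.46198484  0.73048782  0.72277964] [-0.40194229 -0.25305461  0.45659009  0.75228402] ['frame', 'intrinsics', 'eye', 'rotation']
top [[373.76416457   0.         259.60324415]
 [  0.         373.76416457 195.04277807]
 [  0.           0.           1.        ]] [0.37134503 0.04279187 1.13065417] [ 0.70727301  0.06096921 -0.07465143 -0.70033906] ['frame', 'intrinsics', 'eye', 'rotation']
0.1 [ 0.16102858 -0.60342478  0.21395718] [-6.14096329e-04  9.91509576e-01  1.30032216e-01 -7.43376222e-05] 0.09204611093979814
```

View pics/top0.png

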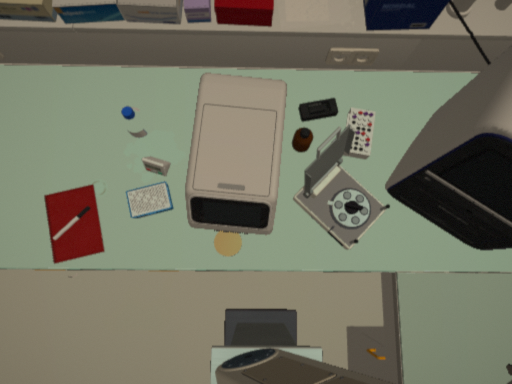

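View pics/scene0.png

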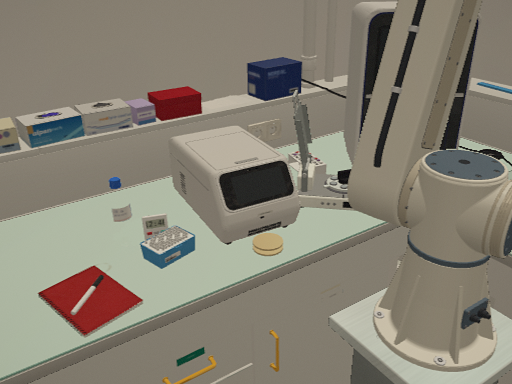

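The top view shows the unit with its wheel at about (350,208), the raised cover at about (328,160), and a tall instrument to the right. I'll zoom in there.

```bash
cat > h.py <<'E'
import numpy as np,cv2
from scipy.spatial.transform import Rotation as R
def q2R(q): return R.from_quat([q[1],q[2],q[3],q[0]]).as_matrix()
def ray(d,uv):
    K=d["intrinsics"];v=np.array([(uv[0]-K[0,2])/K[0,0],-(uv[1]-K[1,2])/K[1,1],-1.])
    return np.array(d["eye"]),q2R(d["rotation"])@v
def onz(d,uv,z):
    e,v=ray(d,uv);return e+v*(z-e[2])/v[2]
def proj(d,p):
    v=q2R(d["rotation"]).T@(np.asarray(p)-d["eye"]);K=d["intrinsics"]
    return np.array([K[0,2]+K[0,0]*v[0]/-v[2],K[1,2]-K[1,1]*v[1]/-v[2]])
def down(yaw):  # tool down, tool x-axis at yaw
    m=np.array([[np.cos(yaw),np.sin(yaw),0],[np.sin(yaw),-np.cos(yaw),0],[0,0,-1]])
    q=R.from_matrix(m).as_quat();return np.array([q[3],q[0],q[1],q[2]])
E
python3 - <<'E'
from station import env
from h import *
d=env.get_image("top")
f=d["frame"][:,:,::-1]
c=f[110:260,285:415];cv2.imwrite("pics/c1.png",cv2.resize(c,None,fx=4,fy=4,interpolation=cv2.INTER_CUBIC))
for uv in[(350,208),(388,207),(346,245)]:print(uv,onz(d,uv,.06))
for uv in [(228,243)]:print(onz(d,uv,.02))
for uv in [(390,185),(512,248),(480,245)]:print("instr",onz(d,uv,.4),onz(d,uv,0))
E
```

```text
(350, 208) [ 0.54436653 -0.24091536  0.06      ]
(388, 207) [ 0.54856381 -0.35260408  0.06      ]
(346, 245) [ 0.43717936 -0.22530617  0.06      ]
[0.44231455 0.11413581 0.02      ]
instr [ 0.53728558 -0.23371514  0.4       ] [ 6.28130509e-01 -3.85090188e-01 -2.22044605e-16]
instr [ 0.41340089 -0.46772554  0.4       ] [ 0.43642457 -0.74721065  0.        ]
instr [ 0.41868084 -0.40470142  0.4       ] [ 0.44459505 -0.64968368  0.        ]
```

View pics/c1.png

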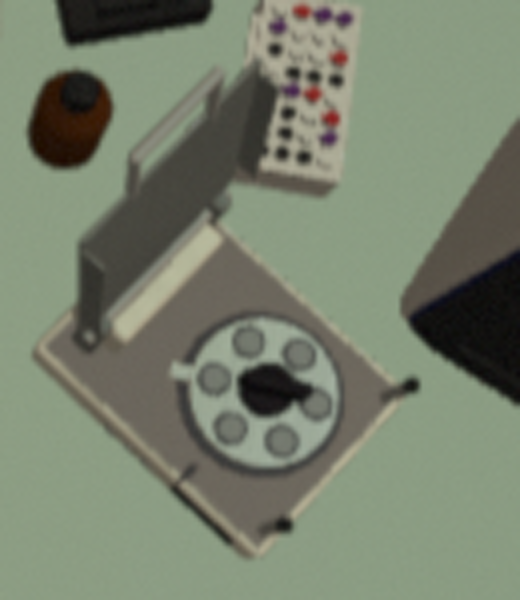

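The crop shows the tab at crop (180,370), the pointer at (188,472), post tops at (410,385) and (285,523), and the wheel centre at about (262,392). So the wheel is about 3 clicks off. Next I'll measure precisely and triangulate the tall instrument's corner.

Run:
```python
from station import env
from h import *
d=env.get_image("top"); s=env.get_image("scene")
P=lambda x,y:(285+(x+.5)/4-.5,110+(y+.5)/4-.5)
p1=onz(d,P(410,384),.102);p2=onz(d,P(285,523),.102);print("posts",p1,p2,np.linalg.norm(p1-p2))
ux=(p1-p2)[:2];yaw=np.arctan2(ux[1],ux[0]);print("yaw",np.degrees(yaw))
c,sn=np.cos(yaw),np.sin(yaw);Rm=np.array([[c,-sn],[sn,c]])
print("origin from posts",(p1+p2)[:2]/2-Rm@[-.005,-.068])
f=d["frame"].astype(int)[:,:,::-1]
hsv=cv2.cvtColor(d["frame"],cv2.COLOR_RGB2HSV)
print("disc px",hsv[int(P(225,350)[1]),int(P(225,350)[0])],"deck",hsv[int(P(130,380)[1]),int(P(130,380)[0])],d["frame"][int(P(265,335)[1]),int(P(265,335)[0])])
m=((hsv[:,:,0]>60)&(hsv[:,:,0]<110)&(hsv[:,:,1]>12)&(hsv[:,:,2]>120)).astype(np.uint8)
r=np.zeros_like(m);cv2.circle(r,(350,208),24,1,-1);m*=r
n,l,st,ce=cv2.connectedComponentsWithStats(m);print(st,ce)
k=1+np.argmax(st[1:,4]);cs,_=cv2.findContours((l==k).astype(np.uint8),0,1)
hull=cv2.convexHull(cs[0]);print("ell",cv2.fitEllipse(hull))
for q in[P(264,392)]: o=onz(d,q,.061);print("axis",o)
t=onz(d,P(180,370),.057);pp=onz(d,P(188,472),.058);o=onz(d,P(264,392),.061)
for v in(t,pp):w=(v-o)[:2];print(np.linalg.norm(w),np.degrees(np.arctan2(w[1],w[0])))
cv2.imwrite("pics/s1.png",cv2.resize(s["frame"][0:230,280:512,::-1],None,fx=2.6,fy=2.6,interpolation=cv2.INTER_CUBIC))
```

```text
posts [ 0.54549662 -0.3348454   0.102     ] [ 0.44749694 -0.24257578  0.102     ] 0.13460171235092386
yaw -43.27502762055301
origin from posts [ 0.54675121 -0.24262923]
disc px [ 48  30 169] deck [ 21  38 107] [106 112 101]
[[     0      0    512    384 196608]] [[255.5 191.5]]Traceback (most recent call last):
  File "<stdin>", line 15, in <module>
    return _wrapfunc(a, 'argmax', axis=axis, out=out, **kwds)
    return bound(*args, **kwds)
ValueError: attempt to get argmax of an empty sequence
```

Run:
```python
from station import env
from h import *
d=env.get_image("top"); s=env.get_image("scene")
P=lambda x,y:(285+(x+.5)/4-.5,110+(y+.5)/4-.5)
hsv=cv2.cvtColor(d["frame"],cv2.COLOR_RGB2HSV)
m=((hsv[:,:,2]>145)).astype(np.uint8)
r=np.zeros_like(m);cv2.circle(r,(350,208),24,1,-1);m*=r
n,l,st,ce=cv2.connectedComponentsWithStats(m);print(st,ce)
k=1+np.argmax(st[1:,4]);cs,_=cv2.findContours((l==k).astype(np.uint8),0,1)
e=cv2.fitEllipse(cv2.convexHull(cs[0]));print("ell",e)
print("axis ell",onz(d,e[0],.061))
t=onz(d,P(180,370),.057);pp=onz(d,P(188,472),.058);o=onz(d,P(264,392),.061);print("axis",o)
for v in(t,pp):w=(v-o)[:2];print(np.linalg.norm(w),np.degrees(np.arctan2(w[1],w[0])))
cv2.imwrite("pics/s1.png",cv2.resize(s["frame"][0:230,280:512,::-1],None,fx=2.6,fy=2.6,interpolation=cv2.INTER_CUBIC))
```

```text
[[     0      0    512    384 196183]
 [   349    190     12     10     61]
 [   328    192     40     34    312]
 [   360    197      9     14     51]
 [   368    212      1      1      1]] [[255.29641202 191.46412278]
 [353.37704918 194.        ]
 [346.1025641  211.57051282]
 [365.09803922 203.33333333]
 [368.         212.        ]]
ell ((347.6473083496094, 208.6992950439453), (28.95170783996582, 41.627132415771484), 122.76338958740234)
axis ell [ 0.54206868 -0.23369105  0.061     ]
axis [ 0.54533062 -0.24252194  0.061     ]
0.0622560546661923 74.85389679211261
0.08146051539731708 135.98953553363583
```

View pics/s1.png

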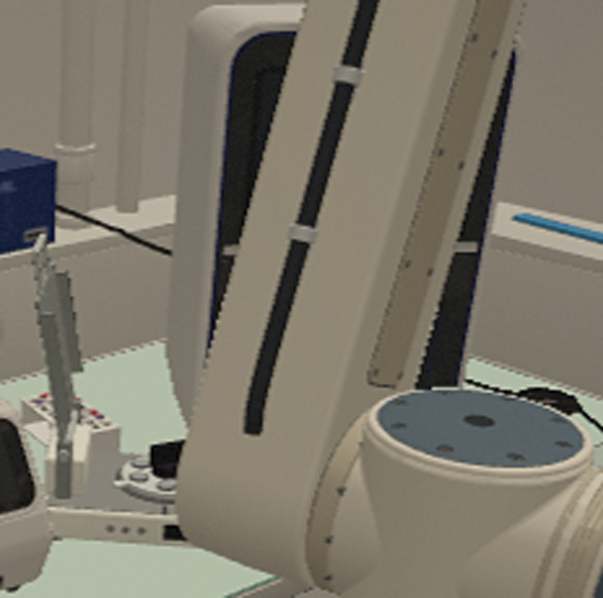

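Run:
```python
from station import env
from h import *
s=env.get_image("scene")
for z in(0,.05,.3,.5,.7):print(z,proj(s,[.628,-.385,z]),proj(s,[.445,-.65,z]))
d=env.get_image("top")
def tri(a,b):
    e1,v1=ray(d,a);e2,v2=ray(s,b);A=np.c_[v1,-v2];k=np.linalg.lstsq(A,e2-e1,rcond=None)[0]
    return e1+k[0]*v1,e2+k[1]*v2
print(tri((388,187),(354,160)))
# IK yaw study
O=np.array([.546,-.2425]);yaw=np.radians(-43.6)
for a in range(-180,180,30):
    q=env.ik([*O,.0855-.019],down(np.radians(a)));print(a,None if q is None else np.round(q,2))
x=np.array([np.cos(yaw),np.sin(yaw)]);y=np.array([-x[1],x[0]])
for th in(1.75,.9,0):
  b=O+y*(.12-.232*np.cos(th));z=.105+.232*np.sin(th)
  for k in(0,np.pi):
    q=env.ik([*b,z-.019],down(yaw+k));print(th,k,b,z,None if q is None else np.round(q,2))
```

```text
0 [357.92684902 177.98224559] [451.57540402 177.75662187]
0.05 [359.08367823 164.78207543] [454.02803144 164.48378019]
0.3 [365.3782259   92.95721169] [467.37941036  92.23035218]
0.5 [371.12205343  27.41642136] [479.57169178  26.24959221]
0.7 [377.6317855  -46.86383567] [493.40017606 -48.5857787 ]
(array([ 0.60239702, -0.34601212,  0.08702038]), array([ 0.60834687, -0.33937088,  0.08586345]))
-180 [-0.42  0.49  1.81 -0.    0.85 -1.99]
-150 [-0.42  0.49  1.81 -0.    0.85 -2.51]
-120 None
-90 [-0.42  0.49  1.81 -0.    0.85  2.72]
-60 [-0.42  0.49  1.81 -0.    0.85  2.2 ]
-30 [-0.42  0.49  1.81 -0.    0.85  1.67]
0 [-0.42  0.49  1.81 -0.    0.85  1.15]
30 [-0.42  0.49  1.81 -0.    0.85  0.63]
60 [-0.42  0.49  1.81 -0.    0.85  0.1 ]
90 [-0.42  0.49  1.81 -0.    0.85 -0.42]
120 [-0.42  0.49  1.81 -0.    0.85 -0.94]
150 [-0.42  0.49  1.81 -0.    0.85 -1.47]
1.75 0 [ 0.65727224 -0.12565264] 0.33328473967475336 [-0.19  0.35  1.42 -0.    1.37  2.14]
1.75 3.141592653589793 [ 0.65727224 -0.12565264] 0.33328473967475336 [-0.19  0.35  1.42 -0.    1.37 -1.  ]
0.9 0 [ 0.52930189 -0.26003474] 0.2867318430335762 [-0.46  0.25  1.65 -0.    1.24  1.87]
0.9 3.141592653589793 [ 0.52930189 -0.26003474] 0.2867318430335762 [-0.46  0.25  1.65 -0.    1.24 -1.27]
0 0 [ 0.46876261 -0.32360725] 0.105 [-0.61  0.42  1.86 -0.    0.86  1.72]
0 3.141592653589793 [ 0.46876261 -0.32360725] 0.105 [-0.61  0.42  1.86 -0.    0.86 -1.42]
```

```bash
cat >> h.py <<'E'
def wcam(env):
    s=env.read_state();d=env.get_image("wrist");M=np.array(d["mount"])
    T=np.eye(4);T[:3,:3]=q2R(s["ee_rot"]);T[:3,3]=s["tool_pos"];C=T@M
    d["eye"]=C[:3,3];q=R.from_matrix(C[:3,:3]).as_quat();d["rotation"]=np.array([q[3],q[0],q[1],q[2]]);return d
E
python3 - <<'E'
from station import env
from h import *
import pickle
q=down(np.radians(120))
env.move_ptp([.28,-.33,.28],q); 
env.move_ptp([.46,-.2,.28],q)
d=wcam(env);print(d["mount"],d["eye"],d["intrinsics"]);pickle.dump(d,open("w1.pkl","wb"))
f=d["frame"][:,:,::-1];cv2.imwrite("pics/w1.png",f)
s=env.read_state();print(s["t"],s["tool_pos"],s["force"])
for p in [(.546,-.2425,.0975),(.628,-.385,0),(.605,-.347,.1),(.593,-.327,.155)]:print(p,proj(d,p))
E
```

```text
[[ 1.19055933e-03  9.56874113e-01  2.90500457e-01  8.23686789e-02]
 [ 9.99998691e-01 -1.45740823e-03  7.02231017e-04  5.31251027e-04]
 [ 1.09532444e-03  2.90499240e-01 -9.56874596e-01 -1.69017522e-01]
 [ 0.00000000e+00  0.00000000e+00  0.00000000e+00  1.00000000e+00]] [ 0.4188411  -0.12910917  0.44871117] [[316.6310672    0.         252.43622108]
 [  0.         316.6310672  194.95657624]
 [  0.           0.           1.        ]]
2.65 [ 0.45914899 -0.20104307  0.27982289] [-0.80212573 -0.53118266  0.25259713]
(0.546, -0.2425, 0.0975) [297.10656426 238.75742328]
(0.628, -0.385, 0) [284.98083743 304.94779852]
(0.605, -0.347, 0.1) [292.65672082 323.42434037]
(0.593, -0.327, 0.155) [298.93402726 339.20637029]
```

View pics/w1.png

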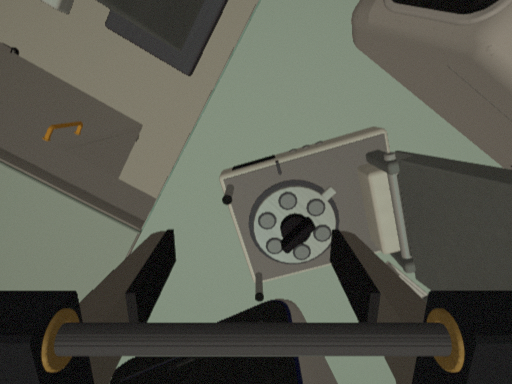

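The wrist view shows the disc centred at about (295,224), the tab at (329,194), the pointer at (279,167) and post tops at (227,199) and (259,296). The instrument's foot corner at about (285,303) matches z≈0, so it clears the wheel by about 0.16 m.

Run:
```python
from station import env
from h import *
import pickle
d=pickle.load(open("w1.pkl","rb"))
hsv=cv2.cvtColor(d["frame"],cv2.COLOR_RGB2HSV);g=d["frame"].astype(int)
m=((hsv[:,:,2]>128)).astype(np.uint8);r=np.zeros_like(m);cv2.circle(r,(295,224),50,1,-1);m*=r
n,l,st,ce=cv2.connectedComponentsWithStats(m);k=1+np.argmax(st[1:,4]);print(st[k])
pts=np.argwhere(l==k)[:,::-1];hull=cv2.convexHull(pts.astype(np.int32))[:,0]
W=np.array([onz(d,p,.061)[:2] for p in hull])
from scipy.optimize import least_squares
f=least_squares(lambda c:np.hypot(*(W-c[:2]).T)-c[2],[.546,-.2425,.055],loss="soft_l1",f_scale=.001);print("axis,r",f.x)
o=f.x[:2]
D={n:onz(d,p,z)[:2] for n,p,z in[("tab",(329,194),.057),("ptr",(279,167),.058),("pA",(227,199),.102),("pB",(259,296),.102),("barTop",(297,230),.0975)]}
for n,p in D.items():
    w=p-o;print(n,p,np.linalg.norm(w),np.degrees(np.arctan2(w[1],w[0])))
w=D["pB"]-D["pA"];print("posts",np.linalg.norm(w),np.degrees(np.arctan2(w[1],w[0])))
# cover bar ends
q=np.array([onz(d,p,.333)[:2] for p in[(391,158),(408,265)]]);w=q[1]-q[0];print("coverbar",q,q.mean(0),np.linalg.norm(w),np.degrees(np.arctan2(w[1],w[0])))
```

```text
[ 254  187   81   76 2277]
axis,r [ 0.54613693 -0.2405466   0.05341771]
tab [ 0.56248246 -0.18167716] 0.06109653351971722 74.48230337138772
ptr [ 0.4879511  -0.18360495] 0.08141217671774649 135.61917064072628
pA [ 0.44800135 -0.23933144] 0.09814310453398535 179.29057380153225
pB [ 0.54502768 -0.33208948] 0.09154960413558572 -90.6942398443546
barTop [ 0.53974938 -0.23288602] 0.009974234274388386 129.822040054127
posts 0.13423174716601968 -43.71162623368643
coverbar [[ 0.47325516 -0.12169053]
 [ 0.50622188 -0.15362283]] [ 0.48973852 -0.13765668] 0.045896366332427836 -44.086843738361054
```

```bash
cat >> h.py <<'E'
O=np.array([.546,-.2415]);YAW=np.radians(-43.8)
UX=np.array([np.cos(YAW),np.sin(YAW)]);UY=np.array([-UX[1],UX[0]])
E
python3 - <<'E'
from station import env
from h import *
b=YAW+np.pi-np.radians(60)
env.command_gripper(.05,30)
q=np.array(env.ik([*O,.16],down(b)));q[5]+=np.pi;print(q)
assert q[5]<3.01
env.move_j(q)
s=env.read_state();d=wcam(env);cv2.imwrite("pics/w2.png",d["frame"][:,:,::-1])
print(s["t"],s["tool_pos"],s["q"],proj(d,[*O,.0975]),proj(d,[*(O+.0675*np.array([np.cos(b),np.sin(b)])),.057]))
E
```

```text
[-4.18951080e-01  3.66595812e-01  1.74582649e+00 -4.44089210e-16
  1.02917035e+00  2.96349701e+00]
6.6583 [ 0.54599097 -0.24149962  0.16005672] [-4.18959474e-01  3.66493188e-01  1.74583805e+00  5.46375835e-06
  1.02921065e+00  2.96314637e+00] [252.60695882 209.7268913 ] [252.42288439 261.93814505]
```

View pics/w2.png

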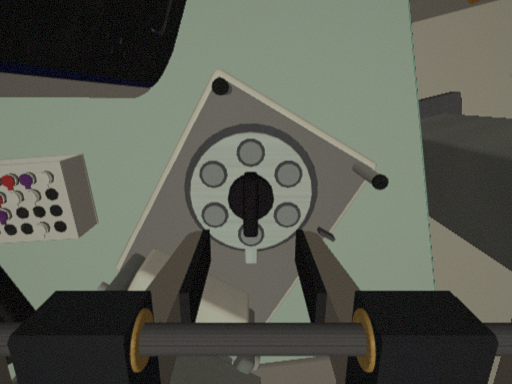

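The bar lies upright in the image at column 251, rows 172 to 237, with the tab below at (251,255), as expected. I'll refit the disc from this opposite yaw to cancel the camera mount bias.

Run:
```python
from station import env
from h import *
from scipy.optimize import least_squares
d=wcam(env)
v=cv2.cvtColor(d["frame"],cv2.COLOR_RGB2HSV)[:,:,2]
m=(v>128).astype(np.uint8);r=np.zeros_like(m);cv2.circle(r,(251,192),72,1,-1);r[246:]=0;m*=r
n,l,st,ce=cv2.connectedComponentsWithStats(m);k=1+np.argmax(st[1:,4]);print(st[k])
hull=cv2.convexHull(np.argwhere(l==k)[:,::-1].astype(np.int32))[:,0];hull=hull[(hull[:,1]<235)]
W=np.array([onz(d,p,.061)[:2] for p in hull])
f=least_squares(lambda c:np.hypot(*(W-c[:2]).T)-c[2],[.546,-.2425,.055],loss="soft_l1",f_scale=.001);print("axis,r",f.x)
a,b=[onz(d,p,.0975)[:2] for p in[(251,172),(251,237)]];w=b-a;print("bar",(a+b)/2,np.linalg.norm(w),np.degrees(np.arctan2(w[1],w[0])))
```

```text
[ 191  133  121  113 5545]
axis,r [ 0.54728566 -0.2440096   0.05323767]
bar [ 0.54644407 -0.2451426 ] 0.05294628046268252 76.20918706060569
```

```bash
sed -i 's/^O=np.array.*;YAW/O=np.array([.5465,-.2425]);YAW/' h.py
cat > turn.py <<'E'
from station import env
from h import *
print(env.movel([*O,.105],speed=.1))
print("contact",env.movel([*O,.077],speed=.04,contact_N=8))
s=env.read_state();print(s["tool_pos"],s["force"])
env.command_gripper(0,30)
s=env.read_state();print("grip",s["t"],s["gripper_width"],s["force"],s["ft_torque"])
q=np.array(s["q"]);q0=q[5]
for k in range(1,13):
    q[5]=q0-np.radians(15)*k; env.move_j(q)
    if k%2==0:s=env.read_state();print(k*15,round(s["t"],2),np.round(s["force"],1),np.round(s["ft_torque"],2))
    if k%4==0:env.pause(.2)
s=env.read_state();print(s["t"],s["tool_pos"],np.degrees(q0-s["q"][5]))
E
python3 turn.py
```

```text
False
contact False
[ 0.54662232 -0.24256111  0.07707301] [-0.6134768  -0.624267   -0.05278723]
grip 8.9667 0.011923008624694012 [ 5.1087741  -0.91423697 -3.13947149] [ 0.01335174 -0.82956854  0.05183446]
30 9.68 [ 4.  -0.1 -2.8] [ 0.01 -0.68  0.03]
60 10.4 [ 4.9 -0.1 -4.4] [ 0.08 -0.88  0.14]
90 11.32 [ 5.9  0.8 -4.5] [ 0.23 -0.9   0.01]
120 12.03 [ 6.4  2.7 -4.3] [ 0.37 -1.06  0.11]
150 12.95 [ 6.4  2.4 -3.5] [ 0.54 -1.01  0.03]
180 13.67 [ 4.4  3.5 -3.9] [ 0.58 -0.95  0.08]
13.8667 [ 0.54770373 -0.24199802  0.07715173] 179.4953135059374
```

Run:
```python
from station import env
from h import *
env.command_gripper(.05);
env.movel([*O,.16],speed=.12); env.pause(.2)
d=wcam(env);cv2.imwrite("pics/w3.png",d["frame"][:,:,::-1]);print(env.read_state()["t"],env.read_state()["force"])
b=YAW+np.pi
import pickle;pickle.dump(d,open("w3.pkl","wb"))
```

```text
15.6667 [ 0.53310761  0.44914686 -0.98458142]
```

View pics/w3.png

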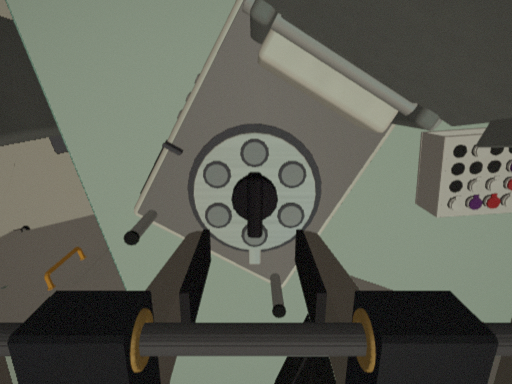

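The tab is at (254,257) and the pointer at (173,148). Going clockwise from the tab, the third cell at (217,174) faces the pointer. I'll check the angles, and measure the cover bar in the top view against the prediction.

Run:
```python
from station import env
from h import *
import pickle
d=pickle.load(open("w3.pkl","rb"))
o=onz(d,(255,191.5),.061)[:2]
for n,p,z in[("tab",(254.5,258),.057),("ptr",(173,148),.058),("c3",(217,174),.06)]:
    w=onz(d,p,z)[:2]-o;print(n,np.linalg.norm(w),np.degrees(np.arctan2(w[1],w[0])))
t=env.get_image("top")
for th in(1.75,):
    c=O+UY*(.12-.232*np.cos(th));z=.105+.232*np.sin(th)
    print("bar pred",c,z,[proj(t,[*(c+s*UX),z]) for s in(-.035,0,.035)])
    print("hinge",[proj(t,[*(O+UY*.12+s*UX),.105]) for s in(-.07,.07)])
P=lambda x,y:(285+(x+.5)/4-.5,110+(y+.5)/4-.5)
print(P(135,160),P(215,85))
cv2.imwrite("pics/t2.png",cv2.resize(t["frame"][115:200,295:375,::-1],None,fx=6,fy=6,interpolation=cv2.INTER_CUBIC))
```

```text
tab 0.067185449064011 -103.97910964104999
ptr 0.07958764360490554 137.9234688745486
c3 0.03647233311279028 141.07903601684836
bar pred [ 0.65817944 -0.12604176] 0.33328473967475336 [array([318.02247719, 148.97974568]), array([328.51608474, 138.36626579]), array([338.8789436 , 127.88502818])]
hinge [array([306.32091679, 192.75800229]), array([339.51734974, 158.5532627 ])]
(318.375, 149.625) (338.375, 130.875)
```

View pics/t2.png

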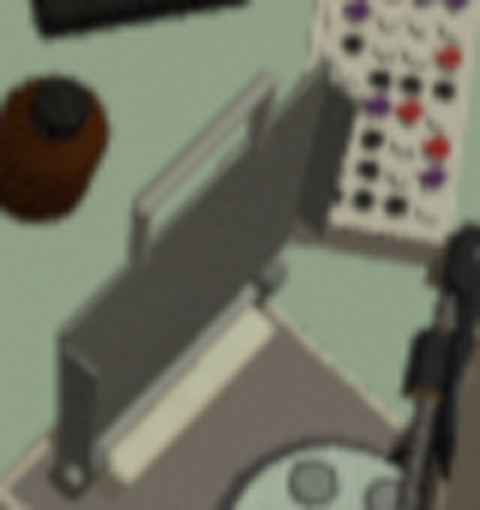

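```bash
cat > cover.py <<'E'
from station import env
from h import *
def bar(th): return np.array([*(O+UY*(.12-.232*np.cos(th))),.105+.232*np.sin(th)-.019])
q=down(YAW+np.pi)
env.movel([*O,.40],speed=.2)
b=bar(1.75)
env.move_ptp([b[0],b[1],.40],q)
s=env.read_state();print(s["t"],s["q"])
print("contact",env.movel(b,speed=.06,contact_N=6))
env.command_gripper(0,15)
s=env.read_state();f0=np.array(s["force"]);print("grip",s["t"],s["gripper_width"],s["tool_pos"],np.round(f0,1))
if .006<s["gripper_width"]<.012:
    for th in np.linspace(1.75,0.05,18)[1:]:
        env.movel(bar(th),speed=.07)
        s=env.read_state();f=np.array(s["force"]);print(round(th,2),round(s["t"],2),np.round(f,1),round(s["gripper_width"],4))
        if np.linalg.norm(f)>25: print("STOP");break
E
python3 cover.py
```

```text
17.8667 [-1.91807715e-01  3.18966003e-01  1.28491198e+00 -4.95550816e-04
  1.53908989e+00 -9.95509651e-01]
contact False
grip 20.1583 0.00734767009009023 [ 0.65825965 -0.12598395  0.31431372] [-0.3  1.3  0. ]
1.65 20.64 [0.4 0.4 0.5] 0.0072
1.55 21.12 [ 0.6 -0.1  0.1] 0.0074
1.45 21.61 [ 0.6 -1.1 -0.2] 0.0074
1.35 22.09 [ 1.6 -0.6 -1.6] 0.0072
1.25 22.57 [ 1.5  0.2 -2.1] 0.0074
1.15 23.06 [ 1.4 -0.7 -2. ] 0.0072
1.05 23.54 [ 0.9 -0.6 -2. ] 0.007
0.95 24.02 [ 1.2 -0.5 -2.5] 0.0074
0.85 24.51 [ 0.7 -0.6 -2.1] 0.0074
0.75 24.99 [ 1.5  0.2 -2.3] 0.0074
0.65 25.48 [ 1.6 -1.6 -1.9] 0.0075
0.55 25.96 [ 2.  -0.1 -1.9] 0.0074
0.45 26.44 [ 2.8  0.1 -2.7] 0.0074
0.35 26.93 [ 4.  -0.2 -3.7] 0.0073
0.25 27.41 [ 4.8  1.6 -2.5] 0.0072
0.15 27.89 [ 6.2  2.4 -2.3] 0.0072
0.05 28.38 [ 7.6  4.7 -1.4] 0.0073
```

Run:
```python
from station import env
from h import *
b=np.array([*(O+UY*(.12-.232)),.086])
print(env.movel(b+[0,0,.002],speed=.02))
print("rest",env.movel(b-[0,0,.006],speed=.01,contact_N=6))
s=env.read_state();print(s["t"],s["tool_pos"],np.round(s["force"],1))
env.pause(.2)
env.command_gripper(.028); env.pause(.3)
s=env.read_state();print(s["t"],s["gripper_width"],np.round(s["force"],1))
print(env.movel([b[0],b[1],.20],speed=.08,contact_N=8))
env.movel([b[0]-.15,b[1]+.1,.26],speed=.2);env.pause(.3)
s=env.read_state();print(s["t"],np.round(s["force"],1))
t=env.get_image("top");z=.105
print([proj(t,[*(O+UY*-.112+k*UX),z]) for k in(-.035,.035)])
d=wcam(env)
print("wrist pred bar",[proj(d,[*(O+UY*-.112+k*UX),z]) for k in(-.035,.035)])
a=cv2.resize(t["frame"][100:260,270:430,::-1],(384,384),interpolation=cv2.INTER_CUBIC)
cv2.imwrite("pics/end.png",cv2.resize(np.hstack([a,d["frame"][:,:,::-1]]),None,fx=.89,fy=.89))
```

```text
False
rest True
29.2917 [ 0.46992763 -0.32289966  0.08844303] [-0.9  2.   8.7]
30.2833 0.02826389556746985 [0.1 0.4 0. ]
False
33.225 [ 0.  -0.3  0.4]
[array([376.71004308, 241.87205199]), array([393.11918341, 223.72872988])]
wrist pred bar [array([278.50113323, 296.84213347]), array([277.12459802, 345.19210301])]
```

View pics/end.png

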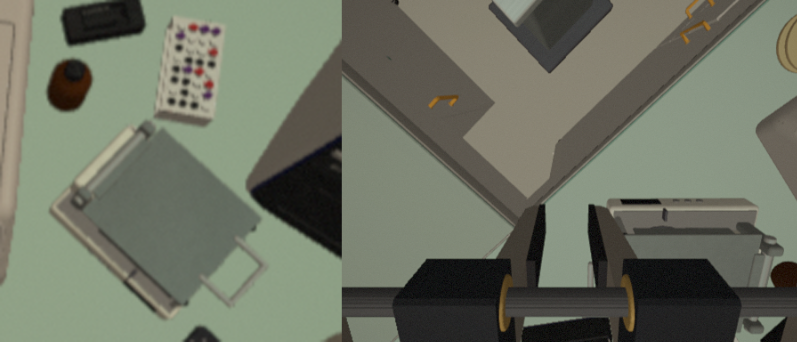

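The cover lies over the wheel in the top view, with the bar at about (386,233), within 2 px of the prediction. The bystanders are unmoved. I stopped 2 mm high on contact, so I'll gauge the bar's height with a light touch from above.

Run:
```python
from station import env
from h import *
b=O+UY*-.112
env.command_gripper(0)
env.movel([*b,.16],speed=.2); env.pause(.2)
print(env.movel([*b,.12],speed=.06,contact_N=4),env.movel([*b,.098],speed=.01,contact_N=5))
s=env.read_state();print(s["t"],s["tool_pos"],s["force"])
env.movel([*b,.18],speed=.1)
env.movel([b[0]-.15,b[1]+.1,.26],speed=.2);env.pause(.3)
s=env.read_state();print(s["t"],s["force"])
```

```text
False True
37.2833 [ 0.46905545 -0.32339424  0.1090484 ] [-0.84450736 -0.21242363  6.5735265 ]
39.5833 [-0.0539013   0.32092753  0.70754814]
```

The bar's top is at 109.0 mm, exactly the value for cover angle 0, so I'm handing in.

```bash
python3 -c "
from station import env
env.job_done();print(env.read_state()['t'])"
```

```text
the job is handed in; nothing more can be done
the job is handed in; nothing more can be done
```

The wheel is set with the third cell at the pointer, the cover is fully down over it, and I handed the job in at about 40 s.

- **Wheel:** I gripped its bar and turned it three clicks (180° anticlockwise), pausing after each click, then let go. With the wheel released, the wrist picture showed the tab at -104.0° against -103.8° wanted, and the third cell facing the pointer. The cell and pointer pixel readings were coarser: 141° and 138° against 136°.
- **Cover:** I held its bar all the way down the arc, with wrist forces under about 10 N, and let go only once it rested. I met contact with the tool about 2 mm above the height I had worked out, so I checked again with a light touch from above. The bar's top was at 109.0 mm, the height it has when the cover is fully down.
- **Disagreement:** in the last top picture the bar lay about 2 px (about 4 mm) from where I predicted. The touch check gave the right height, so I took this as pixel-reading and camera calibration error.
- **Other things:** the bottle appears unmoved in the last pictures. The tip box was not in them and the petri dishes were barely in view, but the arm never went near either. The arm stood clear, touching nothing, when I handed in.

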